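# Top up the spring-loaded end-cap dispenser of the leak-test bench

## Robot

A 7-joint arm with a two-finger parallel gripper is mounted at the origin on a cart in front of the work surface, level with it; the furniture and walls round the work are solid. World frame = base frame: x ahead of the robot, y to its left, z up, the work surface at z = 0. Lengths are in m, angles in rad, forces in N, time in s.
With the tool pointing down it reaches from about 0.425 to 0.925 m from the base axis. Payload 6.8 kg.
Tool frame: the origin (TCP) lies at the very end of the fingers, on their centre line; the grasp point (between the pads) lies 19 mm behind it (r.tcp_to_grasp is the distance from the TCP to the grasp point, in m); z points along the fingers, y is the line along which they close (so a half turn about z gives the same grasp; the last joint's range is limited). The gripper opens to 85 mm and grips with 20 to 120 N. Pads are 22 mm wide; open, the fingers measure 114 mm over their backs; the gripper's body (76 mm by 85 mm) begins 54 mm behind the grasp point. The pads swing forward as they close: fully open they stand 13 mm farther back than shut.
Start: joints at [-1.369, 0.477, 0.022, 1.555, -0.011, 1.109, -0.083], TCP at [0.206, 0.643, 0.231] pointing down, gripper open.
Joint ranges: [-2.96, 2.96], [-0.34, 2.1], [-1.41, 1.46], [0.24, 2.44], [-1.37, 4.51], [0.17, 1.92], [-2.96, 2.96]. Speed limits (rad/s): [2.39, 2.39, 3.14, 3.14, 3.14, 3.14, 3.14].

## Interface

Orientations are given as a rotation vector (axis times angle).
In Python, from bench import r gives the robot as it stands.
- The arm moves only by the tool step_arm, never from a script. Its argument "moves" is a list of rows, each a list of 7 numbers: the shift along the tool's x, y, z in mm, then the turn, a rotation vector about the tool's x, y, z in rad, then the finger opening in mm, from 0 to 85.4. A call has 1 to 8 rows; each row is the pose to reach, as a shift and turn from the pose commanded when the call began, along the tool's axes at that moment; what a row does not reach only later rows make up. A row lasts 1/10 s, in which the tool goes at most 50 mm and 8.59 degrees, less where a joint would pass 70% of its speed; a pose out of reach is approached as far as the arm can. A call with a gripper value outside its range is refused whole. The fingers move at their own pace and stop on an object; "grip_force" is the grip in N (left out, the last holds). Time passes only in rows, so rows that repeat a pose let the fingers close. It gives the time, the measured TCP pose, the force, the opening and the grip force at its end, in the units of the state.
- r.get_obs(): the state, without advancing time (a new reading comes with each control period).
- r.grab_frame(name): name is "side" or "top"; returns a dict with "image" (480x640x3 uint8, red, green, blue), "depth" (480x640 float32, m along the optical axis (not along the pixel's ray), 0 where there is no reading), "mtx" (3x3 intrinsics, pixels), "k1" (the pictures are not rectified: a ray, as slopes to the right and down, at radius r is drawn at 1 + k1 r^2 times it, then the intrinsics apply), "rvec" (rotation vector, rad) and "tvec" (3), from world to camera coordinates, as OpenCV has them. Camera axes: x right, y down, z forward; pixel columns grow to the right and rows downward; lengths in m; the calibration is good to about 2 mm. A picture is of the moment at which its call begins.
- r.hand_in(): hands the job in; it is judged then, once.
The state is a dict: "clock": time; "joints": joint angles; "qvel": joint speeds; "tau": joint torques, N m; "tcp_pos": TCP position; "orientation": TCP orientation; "contact_force": force on the tool from outside, world axes, zero at the start; "moment": the same for the moment, N m; "grip_width": finger opening in m; "gripper_force": force on a finger pad.
Only numpy, scipy, OpenCV 4.12 (cv2) and the standard library are available. Lean on these libraries where they do the work, as an engineer would, in place of code of your own. Each camera call takes 0.05 s, during which the arm holds its last target. There are 200 camera calls.

## Task

Top up the twin end-cap dispenser: each of its two spring cassettes takes three caps, but one now holds only two and the other only one. Share out the three loose grey caps (two stand one on the other) and push each one, open side up, down onto the sprung pile until both latch bolts snap over its rim, so that both cassettes end up full. Leave the filter canister, the pressure gauge and the brass coupler standing among the caps where they are.

Things in the scene. Friction and masses are not known exactly. Their poses are not given: they have to be found in the camera images.
- cap_1: Grey PVC end cap, a round open cup 65 mm in diameter and 26 mm high with a flat closed bottom about 6 mm thick and a wall 5 to 8 mm thick; to be loaded. Stands on the bench open side up, with cap_2 on top of it. Origin: centre of its underside, z up.
- cap_2: Grey PVC end cap, a round open cup 65 mm in diameter and 26 mm high with a flat closed bottom about 6 mm thick and a wall 5 to 8 mm thick; to be loaded. Stands open side up on the rim of cap_1. Origin: centre of its underside, z up.
- cap_3: Grey PVC end cap, a round open cup 65 mm in diameter and 26 mm high with a flat closed bottom about 6 mm thick and a wall 5 to 8 mm thick; to be loaded. Stands on the bench open side up, by itself. Origin: centre of its underside, z up.
- stock_1: Grey PVC end cap, a round open cup 65 mm in diameter and 26 mm high with a flat closed bottom about 6 mm thick and a wall 5 to 8 mm thick; already latched in cassette a at the start. Origin: centre of its underside, z up.
- stock_2: Grey PVC end cap, a round open cup 65 mm in diameter and 26 mm high with a flat closed bottom about 6 mm thick and a wall 5 to 8 mm thick; already in cassette b at the start, uppermost there. Origin: centre of its underside, z up.
- stock_3: Grey PVC end cap, a round open cup 65 mm in diameter and 26 mm high with a flat closed bottom about 6 mm thick and a wall 5 to 8 mm thick; already in cassette b at the start, below stock_2. Origin: centre of its underside, z up.
- dispenser: Fixed dark steel base plate of the twin dispenser, 118 mm (its x) by 262 mm (its y), 10 mm thick; origin: centre of its underside. Two cassettes of the same build stand on it, 66 mm either way along its y; which of them is at +y changes from run to run. A tall perforated guard stands behind the work, 100 mm or more beyond the middle of every loose thing.
- mouth_a (a point): Centre of the mouth of cassette a, 124 mm above the bench, level with the flat undersides of its two sprung steel bolts. Each bolt is 18 mm wide and juts to 27 mm from the axis, 5 mm over a cap's rim. A cap pushed from above drives it back by its steep slope (up to 12 mm above the mouth); once the rim is just below the mouth the bolt snaps over it and holds it down.
- mouth_b (a point): Centre of the mouth of cassette b, built the same as that of cassette a. z up, x and y as those of the dispenser.
- follower_a (a joint): How far the white follower of cassette a (the spring-loaded platform under its pile) has sunk, m: 0 empty, its top at the mouth; 0.026 for each cap latched in the pile, so 0.078 when full with three; stop at 0.092. The spring pushes up with 4.5 N at 0 and 9.5 N at 0.083; driving back the two bolts takes some 7 N more.
- follower_b (a joint): The same for cassette b.
- filter_canister: Bystander: dark grey filter canister with a red band, 69 mm in diameter, 58 mm high, standing loose on the bench. Origin: centre of its underside.
- gauge: Bystander: white pressure gauge lying on its back, loose, 73 x 62 mm and 30 mm high: a 62 mm round case centred 5 mm along its +x from the origin and a brass stem that ends 36 mm along its -x. Origin: centre of its underside.
- coupler: Bystander: brass quick coupler half standing on end, loose, 22 mm wide, 60 mm high. Origin: centre of its underside.
- cassette_a: Fixed: four upright 6 mm wire guides at 26.2 mm either way along x and y from its axis (1.5 mm of play round a cap, 46 mm free between guides), ending 138 mm above its origin, the last 12 mm bent outward. Fingers holding a cap can go down between them at its open +x and -x sides. Hoop of radius 42 mm round them at 50 mm. Origin: centre of its foot, 10 mm above the bench; axes as the dispenser's.
- cassette_b: The second cassette, built the same. On either cassette black bolt housings stand at +y and -y, 39 to 53 mm from its axis and up to 129 mm above its origin, on brackets down to the foot; so keep fingers out of those two sides.
Things that resemble listed ones, but are neither listed nor needed, are in the scene too. What is shaped like the cap_3 but green or purple is not meant.

How it is judged:
By the outcome, as a careful person would: the job done as asked, in the order asked, and still so for the second after the job is handed in, with the robot touching nothing.
It also fails if it takes over 67 s, if anything falls off the work surface, if the arm or the gripper's body presses on something with over 40 N, if the wrist force passes 120 N, or if a joint passes its speed limit or range.

## Working session

There is one attempt and no reset: what is moved stays moved. The work goes in short steps, Python scripts to look and compute and a tool call to move; the robot and the scene stay as the last step left them, time stands still between calls to the robot, and variables do not carry over. Pictures are saved under pics/ and viewed, at most 10 in all, crops included, and the job is handed in when it is done.

Besides the shell and the picture viewer there is one more tool, called by a JSON object that holds its "api" and its "payload", one argument or row to a line. step_arm: Moves the arm, as the interface text tells. Its arguments: {"type":"object","properties":{"moves":{"type":"array","items":{"type":"array","items":{"type":"number"}}},"grip_force":{"type":"number"}},"required":["moves"]}

```bash
mkdir -p pics; ls
cat > h.py <<'E'
import numpy as np, cv2
from bench import r
from scipy.spatial.transform import Rotation as R
def grab(n):
    f=r.grab_frame(n); return f
def cloud(f):
    K=f["mtx"];k1=f["k1"];h,w=f["depth"].shape
    u,v=np.meshgrid(np.arange(w),np.arange(h))
    a=(u-K[0,2])/K[0,0];b=(v-K[1,2])/K[1,1]
    x,y=a.copy(),b.copy()
    for _ in range(8):
        s=1+k1*(x*x+y*y); x=a/s;y=b/s
    d=f["depth"]; P=np.stack([x*d,y*d,d],-1)
    M=cv2.Rodrigues(np.array(f["rvec"],float))[0]
    W=(P-np.array(f["tvec"]).ravel())@M
    W[d==0]=np.nan
    return W
E
python3 - <<'E'
from h import *
for n in("top","side"):
    f=grab(n); np.savez(f"{n}0.npz",**f); cv2.imwrite(f"pics/{n}0.png",f["image"][:,:,::-1])
    M=cv2.Rodrigues(np.array(f["rvec"],float))[0]; print(n,-M.T@np.array(f["tvec"]).ravel(),M[2],f["mtx"][0,0])
o=r.get_obs();print(o)
E
```

```text
pics
top [0.39740066 0.22881385 1.65998426] [ 0.05827717 -0.01480255 -0.99819069] 514.2132319636834
side [ 0.18188546 -0.76174324  0.94557583] [ 0.23959868  0.73711269 -0.63186815] 554.2739261236125
{'clock': 0.1, 'joints': array([-1.36908935,  0.47773862,  0.02237737,  1.55635562, -0.01149509,
        1.10929685, -0.08313026]), 'qvel': array([-0.0016068 , -0.00242175,  0.001331  , -0.00221121,  0.00047448,
        0.0008874 ,  0.00014388]), 'tau': array([ 5.21866328e-03, -5.97759676e+01,  1.61400408e+00, -2.81953883e+01,
        1.28867046e-02,  5.00813607e-03,  4.88600179e-06]), 'tcp_pos': array([0.20565991, 0.64234403, 0.23040813]), 'orientation': array([-4.84742163e-01, -3.10385153e+00,  2.61645413e-03]), 'contact_force': array([-0.51664493, -0.20339322,  0.45128201]), 'moment': array([0.01038985, 0.04530452, 0.0161455 ]), 'gripper_force': 0.0, 'grip_width': 0.08523710020117642}
```

View pics/top0.png

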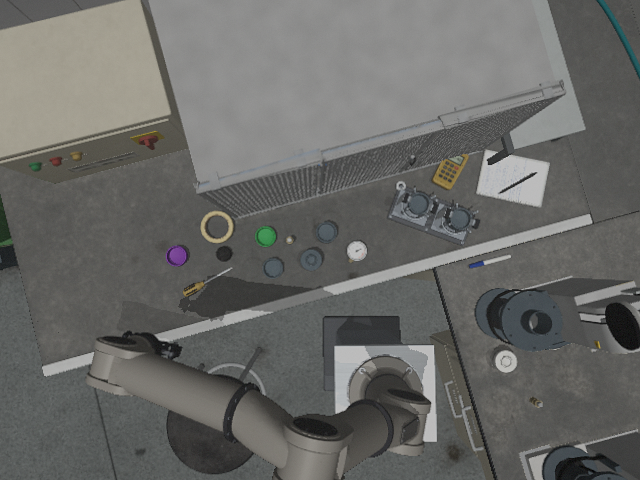

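View pics/side0.png

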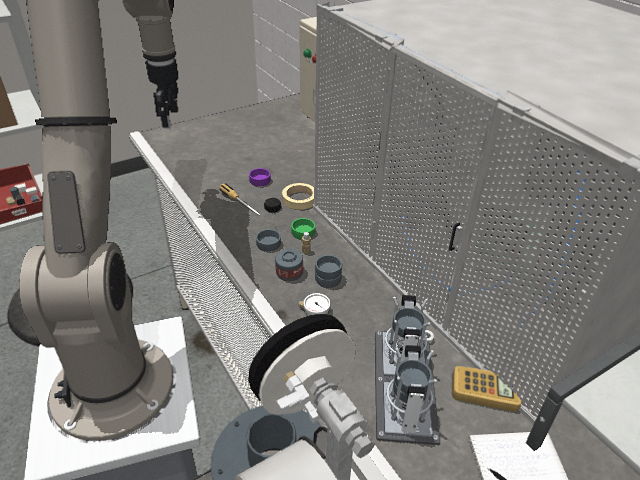

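Top view: the single grey cap is at (274,267), the canister (311,259), the stack (326,232), the gauge (357,251) and the coupler (290,239). The dispenser cassettes are at about (417,204) and (459,219). Candidates for cap_3 are the grey (274,267), green (266,237) and purple (177,255). The grey one fits. The dark (224,254) is a small black lid. I'll confirm with a crop and measure.

Run:
```python
from h import *
t=dict(np.load("top0.npz"));s=dict(np.load("side0.npz"))
a=cv2.resize(t["image"][175:290,240:490],(800,368),interpolation=cv2.INTER_CUBIC)
b=cv2.resize(s["image"][225:325,250:350],(400,230*400//230),interpolation=cv2.INTER_CUBIC)[:,:]
c=cv2.resize(s["image"][290:450,360:450],(225,400),interpolation=cv2.INTER_CUBIC)
bot=np.zeros((232,800,3),np.uint8); 
b=cv2.resize(s["image"][220:320,240:360],(278,232)); c=cv2.resize(s["image"][290:450,365:450],(123*1,232)); 
bot[:,:278]=b; bot[:,300:423]=c
cv2.imwrite("pics/crop.png",np.vstack([a,bot])[:,:,::-1])
W=cloud(t);S=cloud(s)
for n,(u,v) in dict(cap3=(274,267),can=(311,259),stack=(326,232),gauge=(357,251),coup=(290,239),cA=(417,204),cB=(459,219)).items():
    print(n,W[v,u].round(3))
# regions by height
def reg(Wc,z0,z1,xy,rad):
    m=(Wc[...,2]>z0)&(Wc[...,2]<z1)&(np.hypot(Wc[...,0]-xy[0],Wc[...,1]-xy[1])<rad)
    return Wc[m]
for n,(u,v),z0,z1 in [("cap3",(274,267),.018,.035),("stack",(326,232),.044,.062),("can",(311,259),.03,.09),("gauge",(357,251),.015,.05),("coup",(290,239),.03,.08)]:
    for k,C in(("top",W),("side",S)):
        p=reg(C,z0,z1,W[v,u][:2],.05)
        if len(p)>4:
            c,rr=cv2.minEnclosingCircle(p[:,:2].astype(np.float32)); print(n,k,len(p),np.round(c,4),round(rr,4),"zmed",np.median(p[:,2]).round(4))
```

```text
cap3 [0.399 0.346 0.004]
can [0.423 0.227 0.058]
stack [0.509 0.179 0.031]
gauge [0.448 0.081 0.032]
coup [0.485 0.292 0.063]
cA [ 0.587 -0.095  0.109]
cB [ 0.541 -0.222  0.107]
cap3 top 86 [0.395  0.3508] 0.034 zmed 0.0259
cap3 side 166 [0.3995 0.3546] 0.0371 zmed 0.0235
stack top 87 [0.5066 0.1781] 0.0328 zmed 0.0531
stack side 193 [0.5109 0.1802] 0.0345 zmed 0.0497
can top 366 [0.4199 0.2274] 0.0339 zmed 0.0539
can side 554 [0.4241 0.2295] 0.0359 zmed 0.05
gauge top 311 [0.4448 0.0856] 0.0363 zmed 0.0271
gauge side 489 [0.4477 0.0865] 0.0366 zmed 0.0246
coup top 44 [0.4866 0.3121] 0.0297 zmed 0.0497
coup side 89 [0.4864 0.2967] 0.0129 zmed 0.0456
```

View pics/crop.png

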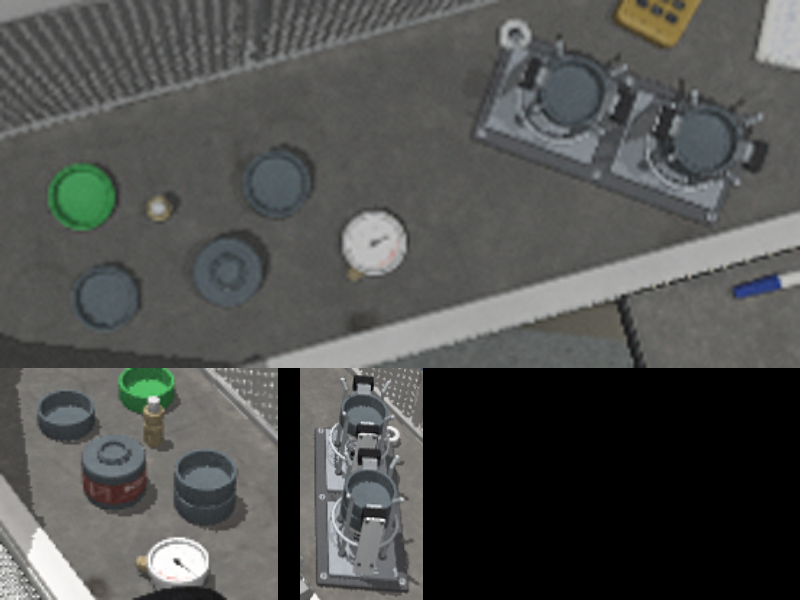

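The crop confirms it: the grey single open cap at top (274,267), and the two-high grey stack at (326,232). The canister has a knob and a red band. Next, precise centres, and which cassette holds two.

Run:
```python
from h import *
from scipy.optimize import least_squares
t=dict(np.load("top0.npz"));s=dict(np.load("side0.npz"))
W=cloud(t);S=cloud(s)
def ring(C,xy,z0,z1,r0=.022,r1=.036):
    for _ in range(6):
        d=np.hypot(C[...,0]-xy[0],C[...,1]-xy[1]); m=(C[...,2]>z0)&(C[...,2]<z1)&(d<r1)&(d>r0)
        p=C[m]
        q=least_squares(lambda c:np.hypot(p[:,0]-c[0],p[:,1]-c[1])-c[2],[*xy,.03],loss="soft_l1",f_scale=.002).x; xy=q[:2]
    return q.round(4),len(p),np.median(p[:,2]).round(4)
for n,xy,z in [("cap3",(.397,.349),.026),("stack",(.508,.179),.052),("cHi",(.587,-.095),.124),("cLo",(.541,-.222),.124)]:
    for k,C in(("top",W),("side",S)): print(n,k,*ring(C,xy,z-.005,z+.004))
for n,C in(("top",W),("side",S)):
  # housings
  for xy in((.587,-.095),(.541,-.222)):
    m=(C[...,2]>.132)&(C[...,2]<.142)&(np.hypot(C[...,0]-xy[0],C[...,1]-xy[1])<.065)
    p=C[m];c,sz,a=cv2.minAreaRect(p[:,:2].astype(np.float32));print(n,"hous",len(p),np.round(c,4),np.round(sz,3),a, p.mean(0).round(4))
  m=(C[...,2]>.006)&(C[...,2]<.014)&(abs(C[...,0]-.564)<.15)&(abs(C[...,1]+.16)<.16)
  p=C[m];c,sz,a=cv2.minAreaRect(p[:,:2].astype(np.float32));print(n,"plate",len(p),np.round(c,4),np.round(sz,3),a)
print("bench z",[np.nanmedian(C[(abs(C[...,0]-.45)<.02)&(abs(C[...,1]-.15)<.02)][:,2]).round(4) for C in(W,S)])
o=r.get_obs();print(R.from_rotvec(o["orientation"]).as_matrix().round(3))
im=s["image"][300:450,365:450]
cv2.imwrite("pics/cas.png",cv2.resize(im,(340,600),interpolation=cv2.INTER_CUBIC)[:,:,::-1])
```

```text
cap3 top [0.3948 0.3502 0.031 ] 66 0.0258
cap3 side [0.3992 0.3518 0.0304] 119 0.0248
stack top [0.5061 0.1788 0.0303] 64 0.0525
stack side [0.5103 0.1813 0.0305] 139 0.0508
cHi top [ 0.5859 -0.0981  0.0301] 68 0.1246
cHi side [ 0.5886 -0.0965  0.0306] 178 0.123
cLo top [ 0.5396 -0.2201  0.03  ] 64 0.1251
cLo side [ 0.5417 -0.2195  0.0304] 239 0.1233
top hous 121 [ 0.5905 -0.1009] [0.108 0.057] 57.526763916015625 [ 0.5882 -0.0966  0.1371]
top hous 104 [ 0.5393 -0.2205] [0.106 0.057] 72.54069519042969 [ 0.5408 -0.2221  0.137 ]
top plate 1678 [ 0.5641 -0.16  ] [0.32  0.299] 89.69447326660156
side hous 276 [ 0.589  -0.0961] [0.108 0.059] 68.25878143310547 [ 0.5887 -0.0987  0.1369]
side hous 359 [ 0.5413 -0.2191] [0.109 0.06 ] 67.4151840209961 [ 0.5411 -0.2225  0.1372]
side plate 2155 [ 0.5895 -0.1603] [0.319 0.249] 89.87016296386719
bench z [np.float64(0.0019), np.float64(-0.0005)]
[[-0.952  0.305 -0.   ]
 [ 0.305  0.952 -0.002]
 [-0.    -0.002 -1.   ]]
```

View pics/cas.png

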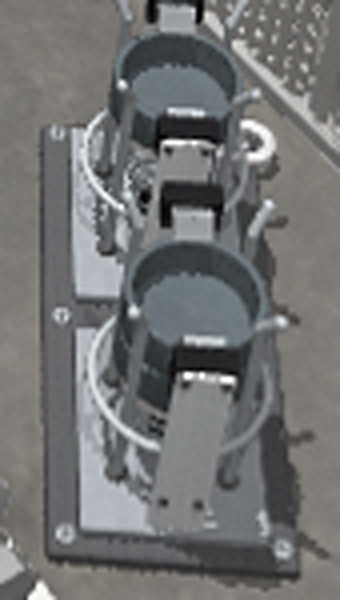

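Near (−y) cassette shows two stacked caps (seam at crop ≈(150,345)); the far (+y) one shows a single cap with empty space below. I'll verify this by depth while moving to cap_3.

Run:
```python
from h import *
for k in("side","top"):
  s=dict(np.load(k+"0.npz"));S=cloud(s)
  for n,xy in(("+y",(.588,-.097)),("-y",(.541,-.2198))):
    d=np.hypot(S[...,0]-xy[0],S[...,1]-xy[1]); m=(d<.036)&(d>.029)
    z=S[m][:,2]; print(k,n,np.histogram(z,bins=np.arange(.02,.13,.013))[0])
    m=(d<.034)&(S[...,2]>.03)&(S[...,2]<.12)
    for a in np.arange(.03,.12,.013):
        q=m&(S[...,2]>a)&(S[...,2]<a+.013)&(d>.028); 
        if q.any(): print("  z",a.round(3),q.sum(),s["image"][q].mean(0).round(0))
```

```text
side +y [ 29  10   7   4   3   9 109 197]
  z 0.03 4 [ 98. 100. 103.]
  z 0.043 3 [ 99. 100. 103.]
  z 0.056 1 [89. 91. 93.]
  z 0.069 1 [83. 86. 87.]
  z 0.082 3 [131. 131. 131.]
  z 0.095 86 [62. 68. 70.]
  z 0.108 173 [57. 62. 64.]
side -y [ 32   9   5   8  49  67 117 211]
  z 0.03 1 [105. 107. 109.]
  z 0.056 2 [ 99. 100. 104.]
  z 0.069 41 [60. 64. 65.]
  z 0.082 61 [51. 55. 58.]
  z 0.095 114 [65. 71. 74.]
  z 0.108 185 [57. 62. 65.]
top +y [19  0  0  1  1  3 17 40]
  z 0.056 1 [110. 113. 117.]
  z 0.082 2 [67. 72. 74.]
  z 0.095 14 [66. 71. 74.]
  z 0.108 31 [61. 66. 69.]
top -y [18  0  0  0  8 17 25 36]
  z 0.069 5 [69. 72. 75.]
  z 0.082 17 [63. 67. 69.]
  z 0.095 34 [58. 63. 65.]
  z 0.108 32 [52. 56. 58.]
```

{"api": "step_arm", "payload": {
  "moves": [
    [-271,-219,100,0,0,0,85],
    [-271,-219,100,0,0,0,85],
    [-271,-219,100,0,0,0,85],
    [-271,-219,100,0,0,0,85],
    [-271,-219,100,0,0,0,85],
    [-271,-219,100,0,0,0,85],
    [-271,-219,100,0,0,0,85],
    [-271,-219,100,0,0,0,85]
  ],
  "grip_force": 60
}}

```text
clock: 0.9
tcp_pos: [0.3996, 0.3449, 0.1297]
orientation: [-0.497, -3.102, 0.008]
contact_force: [0.2, -0.5, 0.3]
grip_width: 0.0849
gripper_force: 0.0
```

{"api": "step_arm", "payload": {
  "moves": [
    [0,0,50,0,0,0,85],
    [0,0,90,0,0,0,85],
    [0,0,110,0,0,0,85],
    [0,0,125,0,0,0,85],
    [0,0,132,0,0,0,85],
    [0,0,132,0,0,0,85]
  ]
}}

```text
clock: 1.5
tcp_pos: [0.3965, 0.3516, -0.0015]
orientation: [-0.484, -3.103, 0.002]
contact_force: [-0.3, -0.1, -0.0]
grip_width: 0.085
gripper_force: 0.0
```

{"api": "step_arm", "payload": {
  "moves": [
    [0,0,0,0,0,0,50],
    [0,0,0,0,0,0,50],
    [0,0,0,0,0,0,50],
    [0,0,0,0,0,0,50],
    [0,0,0,0,0,0,50]
  ]
}}

```text
clock: 2.0
tcp_pos: [0.3977, 0.3525, 0.0008]
orientation: [0.485, 3.103, 0.003]
contact_force: [-0.7, -1.0, 6.2]
grip_width: 0.0622
gripper_force: 66.2
```

Run:
```python
from h import *
f=grab("side");cv2.imwrite("pics/g1.png",cv2.resize(f["image"][180:300,220:340],(600,600),interpolation=cv2.INTER_CUBIC)[:,:,::-1])
o=r.get_obs();print({k:np.round(o[k],3) for k in("joints","tcp_pos","orientation","grip_width","gripper_force","contact_force")})
```

```text
{'joints': array([-0.892,  0.581,  0.062,  2.056, -0.071,  0.504,  0.483]), 'tcp_pos': array([0.398, 0.353, 0.001]), 'orientation': array([4.850e-01, 3.103e+00, 3.000e-03]), 'grip_width': np.float64(0.062), 'gripper_force': np.float64(66.216), 'contact_force': array([-2.094, -0.196,  6.489])}
```

View pics/g1.png

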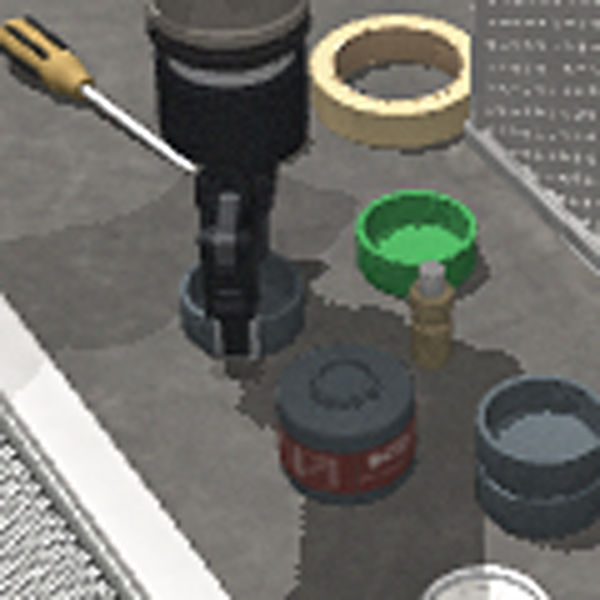

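Cap_3 gripped (the 6 N shows tips resting on the bench). Lift it to hover over the +y cassette, turned so the fingers close along the dispenser's x.

{"api": "step_arm", "payload": {
  "moves": [
    [0,0,-45,0,0,0,50],
    [0,0,-95,0,0,0,50],
    [0,0,-145,0,0,0,50],
    [0,0,-182,0,0,0,50],
    [-30,-35,-182,0,0,0,50],
    [-60,-70,-182,0,0,0,50],
    [-90,-105,-182,0,0,0,50],
    [-119,-139,-182,0,0,0,50]
  ]
}}

```text
clock: 2.85
tcp_pos: [0.4686, 0.1813, 0.1823]
orientation: [0.484, 3.103, 0.002]
contact_force: [1.3, 0.5, 0.0]
grip_width: 0.0625
gripper_force: 66.5
```

{"api": "step_arm", "payload": {
  "moves": [
    [-199,-231,0,0,0,0.82,50],
    [-199,-231,0,0,0,0.82,50],
    [-199,-231,0,0,0,0.82,50],
    [-199,-231,0,0,0,0.82,50],
    [-199,-231,0,0,0,0.82,50],
    [-199,-231,0,0,0,0.82,50],
    [-199,-231,0,0,0,0.82,50],
    [-199,-231,0,0,0,0.82,50]
  ]
}}

```text
clock: 3.65
tcp_pos: [0.5872, -0.0996, 0.1817]
orientation: [1.686, 2.65, -0.0]
contact_force: [-0.9, 0.5, -1.3]
grip_width: 0.0624
gripper_force: 66.6
```

{"api": "step_arm", "payload": {
  "moves": [
    [0,0,0,0,0,0.15,50],
    [0,0,0,0,0,0.3,50],
    [0,0,0,0,0,0.45,50],
    [0,0,0,0,0,0.6,50],
    [0,0,0,0,0,0.75,50],
    [0,0,0,0,0,0.803,50],
    [0,0,0,0,0,0.803,50],
    [0,0,0,0,0,0.803,50]
  ]
}}

```text
clock: 4.45
tcp_pos: [0.5869, -0.0959, 0.1813]
orientation: [-2.58, -1.79, -0.001]
contact_force: [0.7, -1.0, -1.3]
grip_width: 0.0625
gripper_force: 66.6
```

Run:
```python
from h import *
from scipy.optimize import least_squares
f=grab("side");t=grab("top");S=cloud(f);np.savez("s1.npz",**f)
a=cv2.resize(f["image"][250:430,330:460],(433,600),interpolation=cv2.INTER_CUBIC);b=cv2.resize(t["image"][170:250,380:490],(367,267),interpolation=cv2.INTER_CUBIC)
im=np.zeros((600,800,3),np.uint8);im[:,:433]=a;im[:267,433:]=b
cv2.imwrite("pics/hov.png",im[:,:,::-1])
o=r.get_obs();print({k:np.round(o[k],4) for k in("joints","tcp_pos","grip_width","gripper_force","contact_force")});M=R.from_rotvec(o["orientation"]).as_matrix();print(M.round(3))
tc=o["tcp_pos"]
d=S-tc; m=(np.hypot(d[...,0],d[...,1])<.036)&(np.hypot(d[...,0],d[...,1])>.022)&(d[...,2]>.02)&(d[...,2]<.03)
gray=f["image"].mean(-1); 
e=d@M  # tool coords
p=d[m]; 
q=least_squares(lambda c:np.hypot(p[:,0]-c[0],p[:,1]-c[1])-c[2],[0,0,.03],loss="soft_l1",f_scale=.002).x
print("rim rel tcp",q.round(4),len(p),"z",np.percentile(p[:,2],[5,50,95]).round(4))
# lower wall outer points
w=(np.hypot(d[...,0],d[...,1])<.038)&(d[...,2]>.0)&(d[...,2]<.022)&(abs(e[...,1])<.028)
p=d[w];q=least_squares(lambda c:np.hypot(p[:,0]-c[0],p[:,1]-c[1])-.0325,[0,0],loss="soft_l1",f_scale=.001).x
print("wall fit rel tcp world",q.round(4),"tool",(M[:2,:2].T@q).round(4),len(p))
```

```text
{'joints': array([-0.4281,  0.4613,  0.6505,  1.8356, -0.3371,  0.9569,  0.0099]), 'tcp_pos': array([ 0.5871, -0.0967,  0.1814]), 'grip_width': np.float64(0.0628), 'gripper_force': np.float64(66.5521), 'contact_force': array([ 0.8436,  0.2406, -0.7718])}
[[ 0.352  0.936  0.   ]
 [ 0.936 -0.352  0.001]
 [ 0.001 -0.    -1.   ]]
rim rel tcp [ 0.0002 -0.0007  0.0308] 265 z [0.0207 0.0237 0.0268]
wall fit rel tcp world [-0.0031 -0.0024] tool [-0.0034 -0.0021] 678
```

View pics/hov.png

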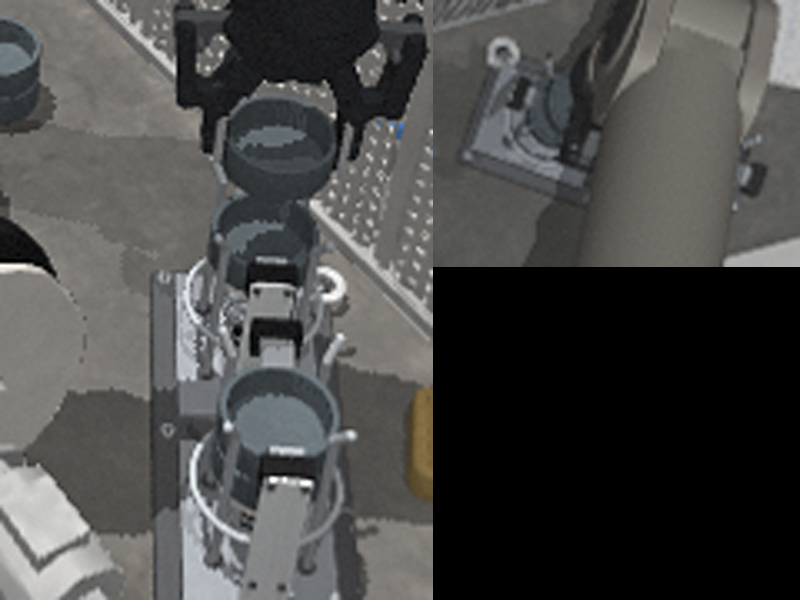

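Hover picture: the held cap at (280,150) is above the +y cassette mouth at (262,235). The rim fit puts it about 1.5 mm off. Correct and descend, watching the force.

{"api": "step_arm", "payload": {
  "moves": [
    [1.3,0.9,15,0,0,0,50],
    [1.3,0.9,28,0,0,0,50],
    [1.3,0.9,35,0,0,0,50],
    [1.3,0.9,41,0,0,0,50],
    [1.3,0.9,46,0,0,0,50],
    [1.3,0.9,50,0,0,0,50],
    [1.3,0.9,53,0,0,0,50],
    [1.3,0.9,55,0,0,0,50]
  ]
}}

```text
clock: 5.35
tcp_pos: [0.5893, -0.0965, 0.1268]
orientation: [2.584, 1.786, 0.002]
contact_force: [0.1, 0.7, 5.7]
grip_width: 0.0623
gripper_force: 67.3
```

{"api": "step_arm", "payload": {
  "moves": [
    [0,0,4,0,0,0,50],
    [0,0,9,0,0,0,50],
    [0,0,14,0,0,0,50],
    [0,0,18,0,0,0,50]
  ],
  "grip_force": 80
}}

```text
clock: 5.75
tcp_pos: [0.5894, -0.097, 0.1093]
orientation: [2.584, 1.784, 0.003]
contact_force: [-1.1, 1.8, 8.7]
grip_width: 0.0621
gripper_force: 91.1
```

{"api": "step_arm", "payload": {
  "moves": [
    [0,0,5,0,0,0,50],
    [0,0,9,0,0,0,50],
    [0,0,13,0,0,0,50],
    [0,0,15,0,0,0,50],
    [0,0,16,0,0,0,50],
    [0,0,16,0,0,0,50]
  ]
}}

```text
clock: 6.35
tcp_pos: [0.5894, -0.097, 0.0932]
orientation: [2.584, 1.784, 0.003]
contact_force: [0.3, 0.8, 4.8]
grip_width: 0.062
gripper_force: 91.0
```

{"api": "step_arm", "payload": {
  "moves": [
    [0,0,0,0,0,0,85],
    [0,0,0,0,0,0,85],
    [0,0,0,0,0,0,85],
    [0,0,0,0,0,0,85],
    [0,0,-30,0,0,0,85],
    [0,0,-70,0,0,0,85],
    [0,0,-107,0,0,0,85],
    [0,0,-107,0,0,0,85]
  ]
}}

```text
clock: 7.15
tcp_pos: [0.5914, -0.0979, 0.2043]
orientation: [2.581, 1.782, 0.011]
contact_force: [0.8, -1.1, -0.5]
grip_width: 0.085
gripper_force: 0.0
```

{"api": "step_arm", "payload": {
  "moves": [
    [232,-173,0,0,0,-0.541,85],
    [232,-173,0,0,0,-0.541,85],
    [232,-173,0,0,0,-0.541,85],
    [232,-173,0,0,0,-0.541,85],
    [232,-173,0,0,0,-0.541,85],
    [232,-173,0,0,0,-0.541,85],
    [232,-173,0,0,0,-0.541,85],
    [232,-173,0,0,0,-0.541,85]
  ]
}}

```text
clock: 7.95
tcp_pos: [0.5082, 0.1822, 0.1988]
orientation: [-2.011, -2.413, 0.001]
contact_force: [1.2, -1.1, 0.4]
grip_width: 0.0849
gripper_force: 0.0
```

```bash
cat >> h.py <<'E'
from scipy.optimize import least_squares
def ring(C,xy,z0,z1,r0=.022,r1=.036):
    xy=np.array(xy)
    for _ in range(6):
        d=np.hypot(C[...,0]-xy[0],C[...,1]-xy[1]); m=(C[...,2]>z0)&(C[...,2]<z1)&(d<r1)&(d>r0)
        p=C[m]
        q=least_squares(lambda c:np.hypot(p[:,0]-c[0],p[:,1]-c[1])-c[2],[*xy,.03],loss="soft_l1",f_scale=.002).x; xy=q[:2]
    return q.round(4),len(p),np.median(p[:,2]).round(4)
def walls(S):
  for n,xy in(("+y",(.588,-.097)),("-y",(.541,-.2198))):
    d=np.hypot(S[...,0]-xy[0],S[...,1]-xy[1]); m=(d<.036)&(d>.029)
    print(n,"wall hist 20..137",np.histogram(S[m][:,2],bins=np.arange(.02,.14,.013))[0])
def st():
    o=r.get_obs();print({k:np.round(o[k],4) for k in("clock","joints","tcp_pos","grip_width","gripper_force","contact_force")});M=R.from_rotvec(o["orientation"]).as_matrix();print(M.round(4)); return o,M
E
python3 - <<'E'
from h import *
st(); f=grab("side");S=cloud(f);walls(S)
print(ring(S,(.588,-.097),.119,.128),ring(S,(.541,-.22),.119,.128),ring(S,(.51,.181),.047,.056))
cv2.imwrite("pics/l1.png",cv2.resize(f["image"][200:450,240:460],(528,600),interpolation=cv2.INTER_CUBIC)[:,:,::-1])
E
```

```text
{'clock': np.float64(7.95), 'joints': array([-0.8566,  0.3121,  0.4867,  1.9388, -0.1793,  0.9336, -0.101 ]), 'tcp_pos': array([0.5082, 0.1822, 0.1988]), 'grip_width': np.float64(0.0849), 'gripper_force': np.float64(0.0), 'contact_force': array([ 1.158 , -1.0944,  0.4014])}
[[-1.805e-01  9.836e-01 -7.000e-04]
 [ 9.836e-01  1.805e-01 -5.000e-04]
 [-4.000e-04 -8.000e-04 -1.000e+00]]
+y wall hist 20..137 [ 21   7   3   6  44  48  90 173 110]
-y wall hist 20..137 [ 26   6   3   5  51  73 112 233 148]
(array([ 0.5897, -0.0983,  0.0305]), 181, np.float64(0.1232)) (array([ 0.5418, -0.2192,  0.0304]), 229, np.float64(0.1232)) (array([0.5102, 0.181 , 0.0302]), 144, np.float64(0.0506))
```

View pics/l1.png

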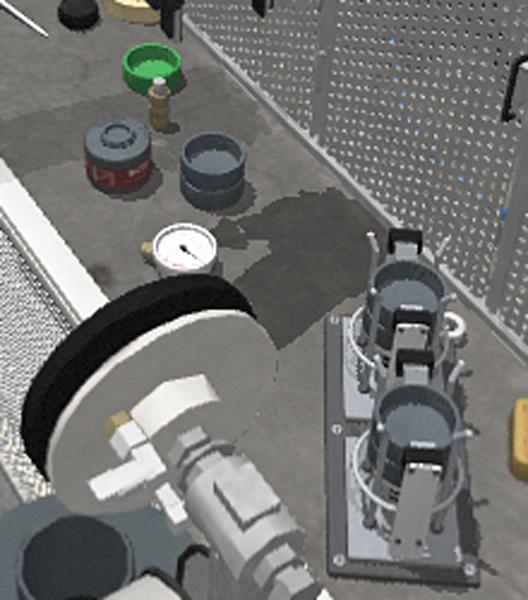

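Picture: both cassettes now show two caps, with rims at 0.123 (latched); the stack at (212,165) is untouched. Now take cap_2.

{"api": "step_arm", "payload": {
  "moves": [
    [0,0,50,0,0,0,85],
    [0,0,95,0,0,0,85],
    [0,0,130,0,0,0,85],
    [0,0,150,0,0,0,85],
    [0,0,163,0,0,0,85],
    [0,0,170,0,0,0,85],
    [0,0,170,0,0,0,85],
    [0,0,170,0,0,0,85]
  ],
  "grip_force": 60
}}

```text
clock: 8.8
tcp_pos: [0.5097, 0.1814, 0.0302]
orientation: [2.014, 2.41, 0.002]
contact_force: [0.2, -0.3, -0.2]
grip_width: 0.085
gripper_force: 0.0
```

{"api": "step_arm", "payload": {
  "moves": [
    [0,0,0,0,0,0,76],
    [0,0,0,0,0,0,70],
    [0,0,0,0,0,0,66],
    [0,0,0,0,0,0,50],
    [0,0,0,0,0,0,50],
    [0,0,0,0,0,0,50]
  ]
}}

```text
clock: 9.4
tcp_pos: [0.509, 0.1818, 0.0303]
orientation: [-2.014, -2.411, -0.001]
contact_force: [-2.2, -0.7, 9.0]
grip_width: 0.0627
gripper_force: 62.9
```

Run:
```python
from h import *
st()
```

```text
{'clock': np.float64(9.4), 'joints': array([-0.7407,  0.5675,  0.3627,  2.0425, -0.3514,  0.5897,  0.0437]), 'tcp_pos': array([0.509 , 0.1818, 0.0303]), 'grip_width': np.float64(0.0627), 'gripper_force': np.float64(62.8962), 'contact_force': array([-2.2322, -0.7315,  8.9525])}
[[-1.781e-01  9.840e-01  3.000e-04]
 [ 9.840e-01  1.781e-01  9.000e-04]
 [ 8.000e-04  5.000e-04 -1.000e+00]]
```

{"api": "step_arm", "payload": {
  "moves": [
    [0,0,-15,0,0,0,50],
    [0,0,-55,0,0,0,50],
    [0,0,-100,0,0,0,50],
    [0,0,-140,0,0,0,50],
    [0,0,-155,0,0,0,50]
  ],
  "grip_force": 80
}}

```text
clock: 9.9
tcp_pos: [0.5108, 0.1818, 0.189]
orientation: [2.013, 2.409, 0.01]
contact_force: [0.9, 0.0, -1.7]
grip_width: 0.0622
gripper_force: 87.5
```

{"api": "step_arm", "payload": {
  "moves": [
    [-288,29,0,0,0,0.539,50],
    [-288,29,0,0,0,0.539,50],
    [-288,29,0,0,0,0.539,50],
    [-288,29,0,0,0,0.539,50],
    [-288,29,0,0,0,0.539,50],
    [-288,29,0,0,0,0.539,50],
    [-288,29,0,0,0,0.539,50],
    [-288,29,0,0,0,0.539,50]
  ]
}}

```text
clock: 10.7
tcp_pos: [0.5883, -0.0978, 0.1847]
orientation: [-2.585, -1.784, -0.0]
contact_force: [0.3, 1.2, -1.1]
grip_width: 0.062
gripper_force: 87.5
```

{"api": "step_arm", "payload": {
  "moves": [
    [0,0,0,0,0,0,50],
    [0,0,0,0,0,0,50]
  ]
}}

```text
clock: 10.9
tcp_pos: [0.5885, -0.0946, 0.1843]
orientation: [-2.58, -1.791, -0.0]
contact_force: [-0.2, -0.1, 0.3]
grip_width: 0.0618
gripper_force: 87.5
```

Run:
```python
from h import *
o,M=st(); f=grab("side");S=cloud(f);t=o["tcp_pos"]
q=ring(S,t[:2],t[2]+.016,t[2]+.028);print(q,q[0][:2]-t[:2])
d=S-t;rr=np.hypot(d[...,0],d[...,1]);p=d[(rr<.038)&(rr>.022)&(d[...,2]<.04)&(d[...,2]>-.04)&(abs((d@M)[...,1])<.025)]
print(np.histogram(p[:,2],bins=np.arange(-.04,.041,.005))[0])
print("stack left",ring(S,(.51,.181),.02,.03), "cassette",ring(S,(.588,-.097),.119,.128))
```

```text
{'clock': np.float64(10.9), 'joints': array([-0.435 ,  0.4609,  0.6559,  1.8302, -0.3376,  0.9645,  0.009 ]), 'tcp_pos': array([ 0.5885, -0.0946,  0.1843]), 'grip_width': np.float64(0.0618), 'gripper_force': np.float64(87.5348), 'contact_force': array([-0.2233, -0.0905,  0.3494])}
[[ 3.496e-01  9.369e-01 -4.000e-04]
 [ 9.369e-01 -3.496e-01  1.000e-03]
 [ 8.000e-04 -7.000e-04 -1.000e+00]]
(array([ 0.5892, -0.0948,  0.0305]), 253, np.float64(0.2041)) [ 0.00068012 -0.00016353]
[  0   0   0   0   0   0   1  63 137  92 111 123  63   0   0   0]
stack left (array([0.5103, 0.1806, 0.0304]), 159, np.float64(0.0243)) cassette (array([ 0.5898, -0.0988,  0.0306]), 153, np.float64(0.1231))
```

{"api": "step_arm", "payload": {
  "moves": [
    [0,0,15,0,0,0,50],
    [0,0,28,0,0,0,50],
    [0,0,37,0,0,0,50],
    [0,0,45,0,0,0,50],
    [0,0,50,0,0,0,50],
    [0,0,54,0,0,0,50],
    [0,0,57,0,0,0,50],
    [0,0,60,0,0,0,50]
  ]
}}

```text
clock: 11.75
tcp_pos: [0.5899, -0.0963, 0.1255]
orientation: [2.583, 1.788, 0.004]
contact_force: [-2.1, 2.4, 10.0]
grip_width: 0.0621
gripper_force: 88.7
```

Run:
```python
from h import *
st()
```

```text
{'clock': np.float64(11.75), 'joints': array([-0.3924,  0.5357,  0.6091,  1.8725, -0.3996,  0.8546,  0.0581]), 'tcp_pos': array([ 0.5899, -0.0963,  0.1255]), 'grip_width': np.float64(0.0621), 'gripper_force': np.float64(88.7304), 'contact_force': array([-2.051 ,  2.4061, 10.0347])}
[[ 0.3519  0.936   0.0024]
 [ 0.936  -0.3519  0.0012]
 [ 0.002   0.0018 -1.    ]]
```

{"api": "step_arm", "payload": {
  "moves": [
    [0,0,4,0,0,0,50],
    [0,0,8,0,0,0,50],
    [0,0,12,0,0,0,50],
    [0,0,16,0,0,0,50]
  ],
  "grip_force": 100
}}

```text
clock: 12.15
tcp_pos: [0.5901, -0.0965, 0.1095]
orientation: [2.582, 1.788, 0.005]
contact_force: [-1.2, 2.2, 8.0]
grip_width: 0.0617
gripper_force: 108.0
```

{"api": "step_arm", "payload": {
  "moves": [
    [0,0,4,0,0,0,50],
    [0,0,8,0,0,0,50],
    [0,0,12,0,0,0,50],
    [0,0,14,0,0,0,50],
    [0,0,16,0,0,0,50],
    [0,0,16,0,0,0,50]
  ]
}}

```text
clock: 12.75
tcp_pos: [0.5901, -0.0965, 0.0933]
orientation: [2.582, 1.788, 0.004]
contact_force: [-0.4, 1.6, 7.2]
grip_width: 0.0613
gripper_force: 108.0
```

{"api": "step_arm", "payload": {
  "moves": [
    [0,0,0,0,0,0,85],
    [0,0,0,0,0,0,85],
    [0,0,0,0,0,0,85],
    [0,0,0,0,0,0,85],
    [0,0,-30,0,0,0,85],
    [0,0,-70,0,0,0,85],
    [0,0,-107,0,0,0,85],
    [0,0,-107,0,0,0,85]
  ]
}}

```text
clock: 13.55
tcp_pos: [0.5916, -0.0979, 0.2043]
orientation: [2.58, 1.784, 0.011]
contact_force: [0.0, -0.6, -0.2]
grip_width: 0.0852
gripper_force: 0.0
```

{"api": "step_arm", "payload": {
  "moves": [
    [231,-173,0,0,0,-0.541,85],
    [231,-173,0,0,0,-0.541,85],
    [231,-173,0,0,0,-0.541,85],
    [231,-173,0,0,0,-0.541,85],
    [231,-173,0,0,0,-0.541,85],
    [231,-173,0,0,0,-0.541,85],
    [231,-173,0,0,0,-0.541,85],
    [231,-173,0,0,0,-0.541,85]
  ]
}}

```text
clock: 14.35
tcp_pos: [0.5075, 0.181, 0.1988]
orientation: [-2.009, -2.415, 0.001]
contact_force: [-0.2, -1.2, -0.4]
grip_width: 0.0851
gripper_force: 0.0
```

Run:
```python
from h import *
st(); f=grab("side");S=cloud(f);walls(S)
print(ring(S,(.588,-.097),.119,.128),ring(S,(.541,-.22),.119,.128),ring(S,(.51,.181),.02,.03))
st()
```

```text
{'clock': np.float64(14.35), 'joints': array([-0.8598,  0.3108,  0.4918,  1.9414, -0.1805,  0.933 , -0.0963]), 'tcp_pos': array([0.5075, 0.181 , 0.1988]), 'grip_width': np.float64(0.0851), 'gripper_force': np.float64(0.0), 'contact_force': array([-0.212 , -1.161 , -0.4324])}
[[-1.824e-01  9.832e-01 -7.000e-04]
 [ 9.832e-01  1.824e-01 -5.000e-04]
 [-4.000e-04 -8.000e-04 -1.000e+00]]
+y wall hist 20..137 [ 17   4  20  33  56  62 110 183 111]
-y wall hist 20..137 [ 31   5   2   9  47  68 109 216 151]
(array([ 0.5905, -0.0967,  0.0307]), 180, np.float64(0.1231)) (array([ 0.5417, -0.2195,  0.0305]), 240, np.float64(0.1237)) (array([0.5104, 0.1802, 0.0305]), 164, np.float64(0.0244))
{'clock': np.float64(14.4), 'joints': array([-0.8583,  0.3107,  0.4933,  1.9415, -0.1803,  0.933 , -0.0963]), 'tcp_pos': array([0.5081, 0.1796, 0.1989]), 'grip_width': np.float64(0.0846), 'gripper_force': np.float64(0.0), 'contact_force': array([0.9411, 0.164 , 0.1286])}
[[-1.797e-01  9.837e-01 -3.000e-04]
 [ 9.837e-01  1.797e-01 -8.000e-04]
 [-8.000e-04 -5.000e-04 -1.000e+00]]
```

The +y cassette is full: walls at three levels, rim at the mouth. Now cap_1.

{"api": "step_arm", "payload": {
  "moves": [
    [0,0,50,0,0,0,85],
    [0,0,100,0,0,0,85],
    [0,0,140,0,0,0,85],
    [0,0,165,0,0,0,85],
    [0,0,182,0,0,0,85],
    [0,0,192,0,0,0,85],
    [0,0,197,0,0,0,85],
    [0,0,197,0,0,0,85]
  ],
  "grip_force": 60
}}

```text
clock: 15.2
tcp_pos: [0.5085, 0.1795, 0.0023]
orientation: [2.013, 2.412, -0.0]
contact_force: [-0.7, 1.1, -0.4]
grip_width: 0.0845
gripper_force: 0.0
```

{"api": "step_arm", "payload": {
  "moves": [
    [0,0,0,0,0,0,76],
    [0,0,0,0,0,0,70],
    [0,0,0,0,0,0,66],
    [0,0,0,0,0,0,50],
    [0,0,0,0,0,0,50],
    [0,0,0,0,0,0,50]
  ]
}}

```text
clock: 15.8
tcp_pos: [0.5089, 0.1807, 0.0037]
orientation: [2.012, 2.413, 0.003]
contact_force: [-1.3, 0.4, 11.5]
grip_width: 0.0623
gripper_force: 63.7
```

{"api": "step_arm", "payload": {
  "moves": [
    [0,0,-15,0,0,0,50],
    [0,0,-55,0,0,0,50],
    [0,0,-100,0,0,0,50],
    [0,0,-150,0,0,0,50],
    [0,0,-182,0,0,0,50],
    [0,0,-182,0,0,0,50],
    [0,0,-182,0,0,0,50]
  ],
  "grip_force": 80
}}

```text
clock: 16.5
tcp_pos: [0.508, 0.1806, 0.1852]
orientation: [-2.011, -2.413, -0.003]
contact_force: [-0.2, -0.4, -1.8]
grip_width: 0.0618
gripper_force: 87.4
```

Run:
```python
from h import *
o,M=st()
d=np.array([.5424,-.2198])-o["tcp_pos"][:2]; print(d,(M[:2,:2].T@d*1000).round(1),"rot",np.arctan2(M[1,1],M[0,1])+np.radians(20.7))
```

```text
{'clock': np.float64(16.5), 'joints': array([-0.866 ,  0.3303,  0.5046,  1.9561, -0.2022,  0.9024, -0.0771]), 'tcp_pos': array([0.508 , 0.1806, 0.1852]), 'grip_width': np.float64(0.0618), 'gripper_force': np.float64(87.4298), 'contact_force': array([-0.1833, -0.3907, -1.812 ])}
[[-0.1803  0.9836  0.0011]
 [ 0.9836  0.1803  0.0014]
 [ 0.0011  0.0013 -1.    ]]
[ 0.03438375 -0.4004269 ] [-400.1  -38.4] rot 0.5426123929298047
```

{"api": "step_arm", "payload": {
  "moves": [
    [-390,-38,0,0,0,0.543,50],
    [-390,-38,0,0,0,0.543,50],
    [-390,-38,0,0,0,0.543,50],
    [-390,-38,0,0,0,0.543,50],
    [-390,-38,0,0,0,0.543,50],
    [-390,-38,0,0,0,0.543,50],
    [-390,-38,0,0,0,0.543,50],
    [-390,-38,0,0,0,0.543,50]
  ]
}}

```text
clock: 17.3
tcp_pos: [0.5393, -0.2126, 0.1826]
orientation: [-2.585, -1.782, 0.004]
contact_force: [-0.1, 0.5, -0.4]
grip_width: 0.0618
gripper_force: 87.4
```

{"api": "step_arm", "payload": {
  "moves": [
    [0,0,0,0,0,0,50],
    [0,0,0,0,0,0,50],
    [0,0,0,0,0,0,50],
    [0,0,0,0,0,0,50],
    [0,0,0,0,0,0,50],
    [0,0,0,0,0,0,50]
  ]
}}

```text
clock: 17.9
tcp_pos: [0.5411, -0.2091, 0.1843]
orientation: [-2.583, -1.787, -0.0]
contact_force: [-0.5, -0.1, -0.5]
grip_width: 0.0616
gripper_force: 87.4
```

Run:
```python
from h import *
o,M=st(); f=grab("side");S=cloud(f);t=o["tcp_pos"]
q=ring(S,t[:2],t[2]+.016,t[2]+.028);print(q,q[0][:2]-t[:2])
for g in([.5417,-.2195]-q[0][:2], [.5424,-.2198]-t[:2]): print((M[:2,:2].T@g*1000).round(1))
st()
```

```text
{'clock': np.float64(17.9), 'joints': array([-0.2642,  0.4412,  0.6926,  1.8699, -0.3418,  0.9517,  0.2227]), 'tcp_pos': array([ 0.5411, -0.2091,  0.1843]), 'grip_width': np.float64(0.0616), 'gripper_force': np.float64(87.4447), 'contact_force': array([-0.4843, -0.136 , -0.4539])}
[[ 3.527e-01  9.358e-01 -0.000e+00]
 [ 9.358e-01 -3.527e-01  4.000e-04]
 [ 3.000e-04 -1.000e-04 -1.000e+00]]
(array([ 0.5417, -0.2092,  0.0303]), 305, np.float64(0.2048)) [ 0.00055712 -0.00014136]
[-9.6  3.6]
[-9.6  5. ]
{'clock': np.float64(17.95), 'joints': array([-0.2639,  0.4412,  0.6928,  1.8697, -0.3418,  0.9517,  0.2227]), 'tcp_pos': array([ 0.5411, -0.2093,  0.1843]), 'grip_width': np.float64(0.0621), 'gripper_force': np.float64(87.4447), 'contact_force': array([ 0.9738, -0.0038, -1.577 ])}
[[ 3.530e-01  9.356e-01  1.000e-04]
 [ 9.356e-01 -3.530e-01  3.000e-04]
 [ 3.000e-04  0.000e+00 -1.000e+00]]
```

{"api": "step_arm", "payload": {
  "moves": [
    [-9.6,4.3,0,0,0,0,50],
    [-9.6,4.3,20,0,0,0,50],
    [-9.6,4.3,33,0,0,0,50],
    [-9.6,4.3,42,0,0,0,50],
    [-9.6,4.3,49,0,0,0,50],
    [-9.6,4.3,54,0,0,0,50],
    [-9.6,4.3,57,0,0,0,50],
    [-9.6,4.3,59,0,0,0,50]
  ]
}}

```text
clock: 18.75
tcp_pos: [0.5422, -0.2213, 0.1263]
orientation: [2.584, 1.784, 0.001]
contact_force: [-2.3, -1.3, 6.0]
grip_width: 0.0623
gripper_force: 88.2
```

Run:
```python
from h import *
st()
```

```text
{'clock': np.float64(18.75), 'joints': array([-0.1978,  0.5242,  0.6416,  1.9019, -0.4112,  0.8476,  0.2945]), 'tcp_pos': array([ 0.5422, -0.2213,  0.1263]), 'grip_width': np.float64(0.0623), 'gripper_force': np.float64(88.1926), 'contact_force': array([-2.3364, -1.3238,  5.953 ])}
[[ 3.543e-01  9.351e-01  1.500e-03]
 [ 9.351e-01 -3.543e-01 -5.000e-04]
 [ 1.000e-04  1.600e-03 -1.000e+00]]
```

{"api": "step_arm", "payload": {
  "moves": [
    [0,0,4,0,0,0,50],
    [0,0,8,0,0,0,50],
    [0,0,12,0,0,0,50],
    [0,0,16,0,0,0,50]
  ],
  "grip_force": 100
}}

```text
clock: 19.15
tcp_pos: [0.5422, -0.2213, 0.1104]
orientation: [2.584, 1.784, 0.002]
contact_force: [-2.0, -0.1, 8.6]
grip_width: 0.0614
gripper_force: 108.2
```

{"api": "step_arm", "payload": {
  "moves": [
    [0,0,4,0,0,0,50],
    [0,0,8,0,0,0,50],
    [0,0,12,0,0,0,50],
    [0,0,15,0,0,0,50],
    [0,0,17,0,0,0,50],
    [0,0,17,0,0,0,50]
  ]
}}

```text
clock: 19.75
tcp_pos: [0.5422, -0.2213, 0.0932]
orientation: [2.584, 1.784, 0.002]
contact_force: [-1.5, 0.2, 7.1]
grip_width: 0.0616
gripper_force: 108.2
```

Release, rise and check.

{"api": "step_arm", "payload": {
  "moves": [
    [0,0,0,0,0,0,85],
    [0,0,0,0,0,0,85],
    [0,0,0,0,0,0,85],
    [0,0,0,0,0,0,85],
    [0,0,-30,0,0,0,85],
    [0,0,-70,0,0,0,85],
    [0,0,-115,0,0,0,85],
    [0,0,-150,0,0,0,85]
  ]
}}

```text
clock: 20.55
tcp_pos: [0.5418, -0.221, 0.2447]
orientation: [2.584, 1.784, 0.001]
contact_force: [0.9, 0.4, 0.9]
grip_width: 0.0851
gripper_force: 0.0
```

Run:
```python
from h import *
st(); f=grab("side");S=cloud(f);walls(S);S0=cloud(dict(np.load("side0.npz")))
print(ring(S,(.588,-.097),.119,.128),ring(S,(.541,-.22),.119,.128))
for n,xy,z in(("can",(.424,.2295),(.03,.09)),("gauge",(.4477,.0865),(.015,.05)),("coup",(.4864,.2967),(.03,.08))):
  for C in(S0,S):
    p=C[(np.hypot(C[...,0]-xy[0],C[...,1]-xy[1])<.05)&(C[...,2]>z[0])&(C[...,2]<z[1])]; print(n,len(p),p.mean(0).round(4))
cv2.imwrite("pics/end.png",cv2.resize(f["image"][200:450,240:460],(528,600),interpolation=cv2.INTER_CUBIC)[:,:,::-1])
```

```text
{'clock': np.float64(20.55), 'joints': array([-0.2833,  0.381 ,  0.7372,  1.7997, -0.2891,  1.0702,  0.196 ]), 'tcp_pos': array([ 0.5418, -0.221 ,  0.2447]), 'grip_width': np.float64(0.0851), 'gripper_force': np.float64(0.0), 'contact_force': array([0.9036, 0.3623, 0.9194])}
[[ 3.546e-01  9.350e-01  1.400e-03]
 [ 9.350e-01 -3.546e-01 -5.000e-04]
 [ 0.000e+00  1.500e-03 -1.000e+00]]
+y wall hist 20..137 [ 12   4  18  38  49  69 113 157  74]
-y wall hist 20..137 [ 18   4  43  60  62  67  98 190 144]
(array([ 0.5905, -0.0966,  0.0306]), 130, np.float64(0.1232)) (array([ 0.5425, -0.2209,  0.0304]), 242, np.float64(0.1237))
can 554 [0.4221 0.2215 0.0484]
can 555 [0.4222 0.2216 0.0483]
gauge 489 [0.4509 0.0862 0.0248]
gauge 491 [0.4507 0.0862 0.025 ]
coup 89 [0.4861 0.2932 0.0465]
coup 89 [0.486  0.2932 0.0465]
```

View pics/end.png

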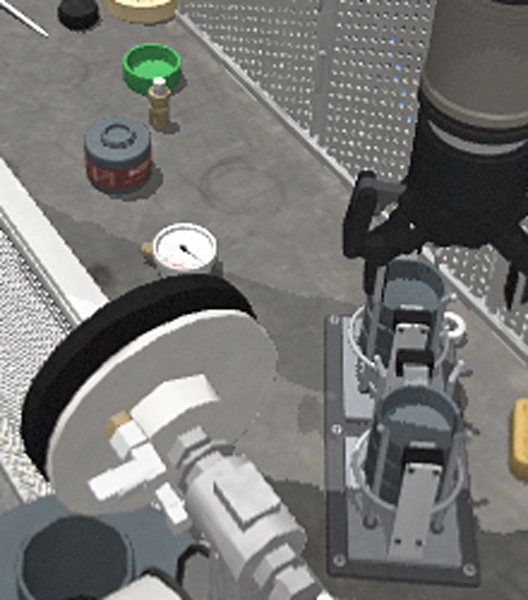

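Both cassettes show three caps with their rims at the mouth ((405,290) and (415,415)); the canister, gauge and coupler have not moved. Settle briefly and hand in.

{"api": "step_arm", "payload": {
  "moves": [
    [0,0,0,0,0,0,85],
    [0,0,0,0,0,0,85],
    [0,0,0,0,0,0,85]
  ]
}}

```text
clock: 20.9
tcp_pos: [0.5407, -0.2201, 0.2408]
orientation: [-2.583, -1.784, 0.003]
contact_force: [-0.3, 0.7, -1.6]
grip_width: 0.0849
gripper_force: 0.0
```

```bash
python3 -c "
from bench import r
print(r.hand_in())"
```

```text
the job is handed in; nothing more can be done
None
```

Handed in at 20.9 s: both cassettes hold three caps with their rims latched at the mouth, and the canister, gauge and coupler are where they were (checked by side-camera depth; no verdict was returned).

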